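# Load a round cell into the spring test holder and lock it with the T-plug

## Task

Load the tall 18 mm round cell from the stand into the sleeve of the test holder, then close the holder with the T-headed plug: find the ring's slot by feel, press the head down through it against the spring, turn it a quarter turn clockwise (seen from above) to its stop and let it rise into its notches, so that it stays locked by itself with the cell clamped. Work gently so that neither the cell nor the ring is forced, and leave the small AA battery in the stand alone.

Things in the scene. Friction and masses are not known exactly. Their poses are not given: they have to be found in the camera images.
- holder: cell test holder, fixed, upright: aluminium foot 104 x 84 x 12 mm (x by y) with two black binding posts (38 mm high) at its +x end, a round white sleeve, on it a knurled steel ring of 60 mm diameter, top 98 mm above the bench. Origin: under the foot's middle, on the sleeve's axis, at the bench; z up. All heights 'z' below are in mm above this origin. The ring does not turn.
- holder_mouth (a point): centre of the ring's top, z = 98. Its plate (z 89 to 98) has a 22 mm round hole crossed by a straight slot 39.5 mm long and 12 mm wide. The ring was screwed on by hand: its slot points anywhere within 0.45 rad either way of the holder's x axis. That angle is not measured (this point's axes are the holder's); it must be seen or felt.
- holder_notch (a point): on the axis, z = 92: roof of two 3 mm deep, 12 mm wide notches in the plate's underside, at 90 degrees to the slot. Below the plate (z 76 to 89) is a chamber where a T-head turns 90 degrees clockwise seen from above, from slot to notches, up to a stop; the other way is blocked. The spring lifts the head into the notches.
- holder_seat (a point): on the axis, z = 17: top of the sprung contact disc, at rest, in the sleeve's 22 mm bore (open from z = 76 down). A cell let go with its lower end well in the bore slides down on to it, its top then at z = 83. The disc yields straight down by at most 11 mm, then is solid; it pushes back with 4 N at first and 1 N more per mm.
- plug: T-plug, 64 mm tall, 0.1 kg, upright in the stand. Origin: centre of its lower end; z up, x along T-head and wing. From below: nose 16 mm diameter (to 6), steel T-head 36 x 9 mm (6 to 13), shank 19 mm diameter (to 29), collar 35 mm diameter (to 34), black wing 34 mm along x, 12 thick (34 to 64). In the holder its origin has z 83 on touching the cell, under 76 to turn, 72 at the bottom, 79 locked.
- cell: round lithium cell, 18 mm diameter, 66 mm tall, about 45 g, standing upright in the stand's pocket nearest its middle, the upper 36 mm free. Origin: centre of its lower end; z up.
- aa: AA battery, 15 mm diameter, 50 mm tall, standing in the end pocket of the stand; not to be disturbed. Origin: centre of its lower end.
- stand: grey loading stand, fixed on the bench, block 156 x 62 x 36 mm on a 166 x 72 x 5 mm foot, origin under its middle, z up. Along its x: plug pocket at -46 mm, the cell's pocket at +6, an empty one at +34, the AA pocket at +60; all 30 mm deep, floor at 6 mm. The plug's collar rests on its top.

How it is judged:
By the outcome, as a careful person would: the job done as asked, in the order asked, and still so for the second after the job is handed in, with the robot touching nothing.
It also fails if it takes over 72 s, if anything falls off the work surface, if the arm or the gripper's body presses on something with over 40 N, if the wrist force passes 120 N, or if a joint passes its speed limit or range.

## Robot

A 6-joint arm with a two-finger parallel gripper is mounted at the origin on a cart in front of the work surface, level with it; the furniture and walls round the work are solid. World frame = base frame: x ahead of the robot, y to its left, z up, the work surface at z = 0. Lengths are in mm, angles in rad, forces in N, time in s.
With the tool pointing down it reaches from about 275 to 1000 mm from the base axis. Payload 8.4 kg.
Tool frame: the origin (TCP) lies at the very end of the fingers, on their centre line; the grasp point (between the pads) lies 19 mm behind it; z points along the fingers, y is the line along which they close (so a half turn about z gives the same grasp; the last joint's range is limited). The gripper opens to 85 mm and grips with 20 to 120 N. Pads are 22 mm wide; open, the fingers measure 114 mm over their backs; the gripper's body (76 mm by 85 mm) begins 54 mm behind the grasp point. The pads swing forward as they close: fully open they stand 13 mm farther back than shut.
Start: joints at [1.192, 0.353, 1.633, -0, 1.155, -0.002], TCP at [229.965, 581.157, 202.481] pointing down, gripper open.
Joint ranges: [-2.63, 2.63], [-0.92, 2.1], [0.06, 2.66], [-1.3, 4.44], [0, 2.69], [-3.02, 3.02]. Speed limits (rad/s): [2.22, 2.22, 2.79, 3.14, 3.14, 3.14].

## Interface

Orientations are given as [roll, pitch, yaw] about the fixed x, y, z axes, in that order (R = Rz(yaw) Ry(pitch) Rx(roll)).
In Python, from rig import sensors, grab_frame, camera_params, order gives the robot as it stands. The module is installed in compiled form; this text tells all that it offers.
- The arm moves only by the tool move_arm, never from a script. Its argument "motion" is a list of rows, each a list of 7 numbers: the turn, a rotation vector about the tool's x, y, z in parts of the range, where 1.0 means 2 rad, then the shift along the tool's x, y, z in a scale on which 1.0 is 0.8 m, then the finger opening in m, from 0 to 0.0854. A call has 1 to 8 rows; each row is the pose to reach, as a shift and turn from the pose commanded when the call began, along the tool's axes at that moment; what a row does not reach only later rows make up. A row lasts 1/8 s, in which the tool goes at most 62.5 mm and 10.7 degrees, less where a joint would pass 70% of its speed; a pose out of reach is approached as far as the arm can. A shift or turn number past 1, either way, is cut back to 1. A call with a gripper value outside its range is refused whole. The fingers move at their own pace and stop on an object; "grip_force" is the grip in N (left out, the last holds). Time passes only in rows, so rows that repeat a pose let the fingers close. It gives the time, the measured TCP pose, the force, the opening and the grip force at its end, in the units of the state.
- sensors.sense(): the state, without advancing time (a new reading comes with each control period).
- grab_frame(name): name is "scene" or "top" or "wrist"; returns (picture, depth): 384x512x3 uint8, red, green, blue; 384x512 float32, mm along the optical axis (not along the pixel's ray), 0 where there is no reading.
- camera_params(name): a dict with "camera_matrix" (3x3 intrinsics, pixels), "world_from_camera" (4x4, takes a point from camera to world coordinates). Camera axes: x right, y down, z forward; pixel columns grow to the right and rows downward; lengths in mm; the calibration is good to about 2 mm. A picture is of the moment at which its call begins: read the wrist's pose just before it. camera_params takes no time and is no camera call; for the wrist camera it gives the pose at the moment of the call.
- order.sign_off(): hands the job in; it is judged then, once.
The state is a dict: "clock": time; "qpos": joint angles; "qvel": joint speeds; "joint_efforts": joint torques, N m; "eef_pos": TCP position; "tcp_rot": TCP orientation; "contact_force": force on the tool from outside, world axes, zero at the start; "wrist_torque": the same for the moment, N m; "opening": opening from 0.0 (shut) to 1.0 (fully open); "grasp_force": force on a finger pad.
Only numpy, scipy, OpenCV 4.12 (cv2) and the standard library are available. Lean on these libraries where they do the work, as an engineer would, in place of code of your own. Each camera call takes 0.05 s, during which the arm holds its last target. There are 200 camera calls.

## Working session

There is one attempt and no reset: what is moved stays moved. The work goes in short steps, Python scripts to look and compute and a tool call to move; the robot and the scene stay as the last step left them, time stands still between calls to the robot, and variables do not carry over. Pictures are saved under pics/ and viewed, at most 10 in all, crops included, and the job is handed in when it is done.

Besides the shell and the picture viewer there is one more tool, called as name([rows], argument=value, ...), one row to a line, values as JSON. move_arm: Moves the arm, as the interface text tells. Its arguments: {"type":"object","properties":{"motion":{"type":"array","items":{"type":"array","items":{"type":"number"}}},"grip_force":{"type":"number"}},"required":["motion"]}

```bash
mkdir -p pics; cat > h.py <<'E'
import numpy as np, cv2
from rig import sensors, grab_frame, camera_params, order
def world(name,d,cp=None):
    cp=cp or camera_params(name);K=np.array(cp["camera_matrix"]);T=np.array(cp["world_from_camera"])
    v,u=np.mgrid[:d.shape[0],:d.shape[1]]
    P=np.stack([(u-K[0,2])/K[0,0]*d,(v-K[1,2])/K[1,1]*d,d],-1)
    return P@T[:3,:3].T+T[:3,3]
def ray(name,u,v,z,cp=None):
    cp=cp or camera_params(name);K=np.array(cp["camera_matrix"]);T=np.array(cp["world_from_camera"])
    r=T[:3,:3]@np.linalg.solve(K,[u,v,1]);o=T[:3,3];return o+r*(z-o[2])/r[2]
E
python3 - <<'E'
from h import *
s=sensors.sense();print({k:np.round(s[k],3) for k in s})
ims=[]
for n in("scene","top"):
    p,d=grab_frame(n);np.savez(n+".npz",p=p,d=d);ims.append(p);c=camera_params(n);print(n,np.round(c["camera_matrix"],1).tolist(),np.round(c["world_from_camera"],2).tolist())
    cv2.imwrite(f"pics/{n}0.png",p[:,:,::-1])
E
```

```text
{'clock': np.float64(0.0), 'qpos': array([ 1.192,  0.354,  1.634, -0.   ,  1.155, -0.002]), 'qvel': array([ 0.001, -0.   , -0.001,  0.002,  0.002,  0.   ]), 'joint_efforts': array([ 0.0000e+00, -6.0524e+01, -3.4207e+01, -0.0000e+00,  9.0000e-03,
        0.0000e+00]), 'eef_pos': array([229.756, 580.645, 201.724]), 'tcp_rot': array([-3.14 ,  0.   ,  2.765]), 'contact_force': array([-0.708, -0.009, -0.251]), 'wrist_torque': array([-0.037, -0.036, -0.005]), 'grasp_force': np.float64(0.0), 'opening': np.float64(1.004)}
scene [[464.4, 0.0, 254.5], [0.0, 464.4, 192.5], [0.0, 0.0, 1.0]] [[-0.74, -0.29, 0.61, 32.85], [-0.68, 0.34, -0.65, 536.54], [-0.02, -0.89, -0.45, 492.33], [0.0, 0.0, 0.0, 1.0]]
top [[407.3, 0.0, 263.7], [0.0, 407.3, 192.0], [0.0, 0.0, 1.0]] [[-0.01, -1.0, 0.07, 511.16], [-1.0, 0.01, -0.0, -23.22], [0.0, -0.07, -1.0, 934.41], [0.0, 0.0, 0.0, 1.0]]
```

View pics/scene0.png

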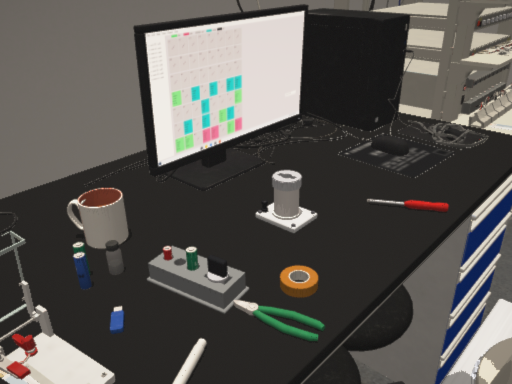

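View pics/top0.png

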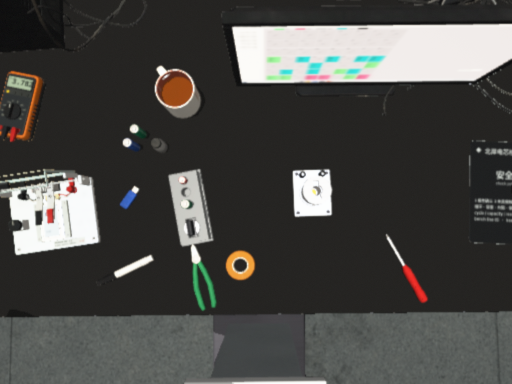

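The scene view shows the holder at about (287,195) and the stand at (197,277), with the AA (red), the cell (green) and the plug along it. In the top view the holder is at (312,192). The stand runs from the AA (183,181) through the cell (187,204) to the plug (191,228).

```bash
python3 - <<'E'
from h import *
f=np.load("top.npz");p,d=f["p"],f["d"];W=world("top",d)
def box(u0,u1,v0,v1,z0,z1):
    m=np.zeros(d.shape,bool);m[v0:v1,u0:u1]=1;return m&(W[...,2]>z0)&(W[...,2]<z1)
for nm,b in dict(ring=(285,340,160,225,90,104),foot=(285,340,160,225,8,16),standtop=(160,220,160,255,30,41),plug=(160,220,215,240,60,80),cell=(160,220,195,215,60,80),aa=(160,220,170,192,48,65)).items():
    m=box(*b);q=W[m]
    if len(q)==0:print(nm,"none");continue
    r=cv2.minAreaRect(q[:,:2].astype(np.float32));print(nm,len(q),np.round(q.mean(0),1),np.round(r[0],1),np.round(r[1],1),round(r[2],1))
E
```

```text
ring 528 [ 571.5 -133.6   98.1] [ 572.1 -133. ] [58. 58.] 88.0
foot 871 [ 564.8 -127.2   12.3] [ 571.7 -133.6] [103.9  83.8] 0.9
standtop 1640 [542.7 141.8  36.4] [541.2 142.4] [156.   62.7] 10.3
plug 98 [495.7 132.9  69.9] [495.5 133.9] [32.6 12.4] 8.3
cell 68 [547.  142.3  69.8] [547.  142.4] [16.8 17.2] 87.3
aa 38 [599.8 152.4  55.1] [600.  152.2] [13.  12.4] 1.5
```

```bash
cat >> h.py <<'E'
def go(*t):
    """print tool-frame shift [m] and z-turn from the measured pose to target (x,y,z,yaw)"""
    s=sensors.sense();R=cv2.Rodrigues(np.zeros(3))[0]
    from scipy.spatial.transform import Rotation as Ro
    R=Ro.from_euler("xyz",s["tcp_rot"]);e=np.array(t[:3])-s["eef_pos"]
    w=(R.inv()*Ro.from_euler("xyz",[np.pi,0,t[3]])).as_rotvec()
    print("turn",np.round(w,4),"shift m",np.round(R.inv().apply(e)/1000,4),"dist",round(float(np.linalg.norm(e))))
E
python3 - <<'E'
from h import *
go(521,138,260,3.32)
E
```

```text
turn [-1.200e-03 -3.000e-04 -5.552e-01] shift m [-0.4337 -0.3046 -0.0578] dist 533
```

Units first: shifts go in shares of 0.8 m and turns go in shares of 2 rad. So -0.4 m is -0.5, -0.35 m is -0.4375, -0.555 rad is -0.2775.

move_arm([
  [0,0,-0.05,-0.0625,-0.0438,-0.0375,0.085],
  [0,0,-0.1,-0.125,-0.0875,-0.0725,0.085],
  [0,0,-0.15,-0.1875,-0.1313,-0.0725,0.085],
  [0,0,-0.2,-0.25,-0.175,-0.0725,0.085],
  [0,0,-0.25,-0.3125,-0.2188,-0.0725,0.085],
  [0,0,-0.2775,-0.375,-0.2625,-0.0725,0.085],
  [0,0,-0.2775,-0.4375,-0.3063,-0.0725,0.085],
  [0,0,-0.2775,-0.5,-0.35,-0.0725,0.085],
])

```text
clock: 1.1
eef_pos: [499.3, 172.2, 260.4]
tcp_rot: [3.141, 0.0, -2.963]
contact_force: [1.3, -0.2, 0.3]
opening: 0.996
grasp_force: 0.0
```

```bash
python3 - <<'E'
from h import *
go(521,138,260,3.32);go(520,-133,270,3.32)
cp=camera_params("wrist");p,d=grab_frame("wrist");np.savez("w1.npz",p=p,d=d,K=cp["camera_matrix"],T=cp["world_from_camera"]);cv2.imwrite("pics/w1.png",p[:,:,::-1])
print(np.round(cp["world_from_camera"],2).tolist(),np.round(cp["camera_matrix"],0).tolist())
E
```

```text
turn [ 0.0001  0.     -0.0002] shift m [-0.0153 -0.0375  0.0004] dist 40
turn [ 0.0001  0.     -0.0002] shift m [ 0.0337 -0.304  -0.0096] dist 306
[[-0.18, 0.94, 0.28, 430.61], [0.98, 0.17, 0.05, 158.32], [0.0, 0.28, -0.96, 431.47], [0.0, 0.0, 0.0, 1.0]] [[302.0, 0.0, 259.0], [0.0, 302.0, 197.0], [0.0, 0.0, 1.0]]
```

View pics/w1.png

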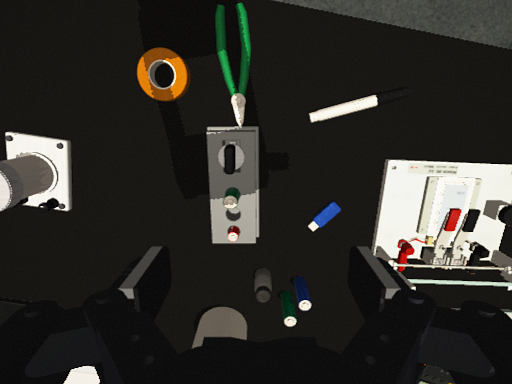

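Wrist view: the stand runs vertically with the plug at (230,155), the cell at (232,197) and the AA at (233,233). The holder is at the left edge (35,180). Next I go over the ring to see its slot.

```bash
python3 - <<'E'
from h import *
go(557,-136,150,3.32)
E
```

```text
turn [-0.004   0.0017 -0.0023] shift m [-1.000e-04 -3.068e-01  1.116e-01] dist 326
```

Converted, -0.307 m is -0.3838, 0.05 m is 0.0625.

move_arm([
  [0,0,0,0,-0.05,0.0125,0.085],
  [0,0,0,0,-0.1125,0.0375,0.085],
  [0,0,0,0,-0.175,0.0625,0.085],
  [0,0,0,0,-0.2375,0.0875,0.085],
  [0,0,0,0,-0.3,0.1125,0.085],
  [0,0,0,0,-0.35,0.1313,0.085],
  [0,0,0,0,-0.3838,0.14,0.085],
  [0,0,0,0,-0.3838,0.14,0.085],
])

```text
clock: 2.15
eef_pos: [552.5, -129.4, 147.5]
tcp_rot: [3.141, -0.002, -2.966]
contact_force: [-0.5, 0.7, 0.3]
opening: 0.991
grasp_force: 0.0
```

```bash
python3 - <<'E'
from h import *
go(557,-136,150,3.32)
cp=camera_params("wrist");p,d=grab_frame("wrist");np.savez("w2.npz",p=p,d=d,K=cp["camera_matrix"],T=cp["world_from_camera"])
W=world("wrist",d,cp)
# rectified plan view at z=98: 4 px/mm about the ring, +x up, +y left
K=np.array(cp["camera_matrix"]);T=np.array(cp["world_from_camera"])
m=(abs(W[...,2]-98)<3)&(np.hypot(W[...,0]-572,W[...,1]+133)<45);q=W[m]
(c,r)=cv2.minEnclosingCircle(q[:,:2].astype(np.float32));print("ring",c,r,q[:,2].mean(),m.sum())
v,u=np.nonzero(m);print("px",u.min(),u.max(),v.min(),v.max())
u0,v0=int(u.mean()),int(v.mean())
cr=p[v0-60:v0+60,u0-70:u0+70];dc=d[v0-60:v0+60,u0-70:u0+70]
g=np.clip((W[v0-60:v0+60,u0-70:u0+70,2]-60)*5,0,255).astype(np.uint8)
out=np.hstack([cv2.resize(cr[:,:,::-1],None,fx=2.8,fy=2.8),cv2.resize(cv2.cvtColor(g,8),None,fx=2.8,fy=2.8)])
cv2.imwrite("pics/w2.png",out);print(out.shape,u0,v0)
E
```

```text
turn [ 0.0005 -0.0016 -0.0026] shift m [-0.0033 -0.0073 -0.0025] dist 8
ring (571.551025390625, -134.89080810546875) 30.13047218322754 97.54669155492266 3279
px 212 287 188 259
(336, 784, 3) 249 223
```

View pics/w2.png

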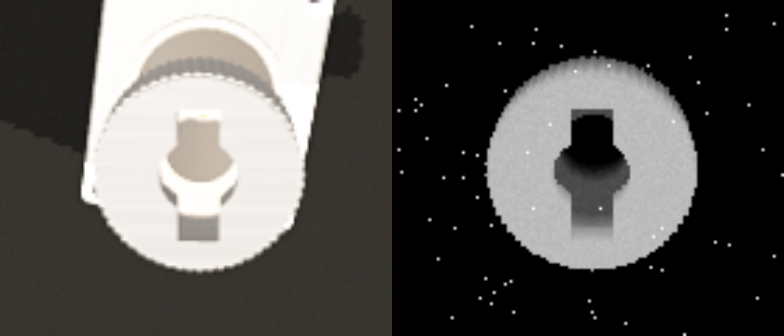

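The ring's slot shows as a vertical slot in the picture, along the tool x axis, from about (198,108) to (198,240) in the crop. I measure it by casting its outline onto z = 98.

```bash
python3 - <<'E'
from h import *
f=np.load("w2.npz");d=f["d"];cp=dict(camera_matrix=f["K"],world_from_camera=f["T"]);W=world("wrist",d,cp)
h=W.copy();top=np.median(W[(abs(W[...,2]-98)<3)&(np.hypot(W[...,0]-572,W[...,1]+134)<29)][:,2])
K,T=f["K"],f["T"];v,u=np.mgrid[:384,:512]
r=np.stack([(u-K[0,2])/K[0,0],(v-K[1,2])/K[1,1],np.ones(u.shape)],-1)@T[:3,:3].T
P=T[:3,3]+r*((top-T[2,3])/r[...,2])[...,None]
m=(np.hypot(P[...,0]-571.7,P[...,1]+134.5)<25)&(W[...,2]<top-2.5)
m=cv2.morphologyEx(m.astype(np.uint8),cv2.MORPH_OPEN,np.ones((3,3)));q=P[m>0][:,:2].astype(np.float32)
hull=cv2.minAreaRect(q);print("slot rect",hull,len(q),"top",top)
c,s,vt=np.linalg.svd(q-q.mean(0),full_matrices=False);print("pca",q.mean(0),np.degrees(np.arctan2(vt[0,1],vt[0,0])))
# ring outline
mm=((np.hypot(P[...,0]-571.7,P[...,1]+134.5)<40)&(abs(W[...,2]-top)<2.5)).astype(np.uint8)
cs,_=cv2.findContours(mm,cv2.RETR_EXTERNAL,cv2.CHAIN_APPROX_NONE);c=max(cs,key=len)[:,0]
print("ring ell",cv2.fitEllipse(P[c[:,1],c[:,0],:2].astype(np.float32)))
# slot arm sides: fit edges far from hole
a=np.arctan2(vt[0,1],vt[0,0]);L=(q-q.mean(0))@vt.T
far=abs(L[:,0])>13;
A=[L[L[:,0]>12.5][:,1].mean(),L[L[:,0]<-12.5][:,1].mean()];B=[L[L[:,0]>12.5][:,0].mean(),L[L[:,0]<-12.5][:,0].mean()]
print("arm-fit angle",np.degrees(a+np.arctan2(A[0]-A[1],B[0]-B[1])),L.min(0),L.max(0))
# stand from w1
f=np.load("w1.npz");d=f["d"];cp=dict(camera_matrix=f["K"],world_from_camera=f["T"]);W=world("wrist",d,cp)
for nm,b in dict(standtop=(541,142,110,34,39),plug=(495,134,22,66,76),cell=(547,143,20,67,76),aa=(600,153,20,50,60)).items():
    q=W[(np.hypot(W[...,0]-b[0],W[...,1]-b[1])<b[2])&(W[...,2]>b[3])&(W[...,2]<b[4])];print(nm,len(q),np.round(q.mean(0),1),cv2.minAreaRect(q[:,:2].astype(np.float32)))
go(547,143.5,200,3.32)
E
```

```text
slot rect ((571.0489501953125, -135.01016235351562), (37.63608169555664, 21.120895385742188), 10.015767097473145) 871 top 97.63140824052579
pca [ 570.6561  -134.82878] 9.400661
ring ell ((570.8408203125, -134.7318115234375), (57.85164260864258, 58.0843620300293), 93.20372772216797)
arm-fit angle 9.564589 [-18.522194 -10.802954] [19.229445 10.343789]
standtop 3823 [538.6 141.9  35.7] ((540.6644287109375, 141.81842041015625), (155.6636962890625, 62.021697998046875), 10.328530311584473)
plug 270 [495.  134.1  69.9] ((495.2215270996094, 134.085693359375), (32.939849853515625, 11.045994758605957), 8.384024620056152)
cell 170 [546.3 143.2  69.9] ((546.6546020507812, 142.71804809570312), (17.901927947998047, 17.542877197265625), 9.644352912902832)
aa 92 [598.8 152.9  54.4] ((598.9435424804688, 152.90890502929688), (13.629591941833496, 13.731388092041016), 81.16661834716797)
turn [ 0.0007 -0.0011 -0.0019] shift m [-0.0422  0.2687 -0.0519] dist 277
```

```bash
python3 - <<'E'
from h import *
go(546.9,143.2,130,3.32)
E
```

```text
turn [ 0.0007 -0.0011 -0.0019] shift m [-0.0421  0.2683  0.0181] dist 272
```

Converted, 0.268 m is 0.335, -0.0421 m is -0.0526, -0.002 rad is -0.001.

move_arm([
  [0,0,0,-0.0075,0.05,-0.0125,0.06],
  [0,0,0,-0.0175,0.1125,-0.0125,0.06],
  [0,0,0,-0.0275,0.175,-0.0125,0.06],
  [0,0,0,-0.0375,0.2375,0,0.06],
  [0,0,0,-0.045,0.2875,0.0125,0.06],
  [0,0,-0.0005,-0.05,0.3225,0.0225,0.06],
  [0,0,-0.001,-0.0526,0.335,0.0225,0.06],
  [0,0,-0.001,-0.0526,0.335,0.0225,0.06],
])

```text
clock: 3.2
eef_pos: [546.8, 143.9, 130.9]
tcp_rot: [-3.142, 0.0, -2.96]
contact_force: [0.3, 0.4, 0.4]
opening: 0.699
grasp_force: 0.0
```

```bash
python3 - <<'E'
from h import *
go(546.9,143.2,130,3.32)
cp=camera_params("wrist");p,d=grab_frame("wrist");W=world("wrist",d,cp)
for nm,b in dict(standtop=(541,142,110,33,39),plug=(495,134,22,66,76),cell=(547,143,20,67,76)).items():
    q=W[(np.hypot(W[...,0]-b[0],W[...,1]-b[1])<b[2])&(W[...,2]>b[3])&(W[...,2]<b[4])];print(nm,len(q),np.round(q.mean(0),1),cv2.minAreaRect(q[:,:2].astype(np.float32)))
go(546.9,143.2,52,3.32)
E
```

```text
turn [-0.0001  0.0004  0.0035] shift m [ 0.     -0.0007  0.0009] dist 1
standtop 8833 [536.4 140.9  35.6] ((540.8419799804688, 141.69850158691406), (155.7586669921875, 62.23274612426758), 10.463948249816895)
plug 684 [495.1 133.3  70. ] ((495.66796875, 133.57293701171875), (33.69072723388672, 11.43468952178955), 10.096698760986328)
cell 412 [546.4 142.6  70. ] ((546.7254638671875, 142.75210571289062), (18.02055549621582, 18.010194778442383), 47.463619232177734)
turn [-0.0002  0.0005  0.0026] shift m [0.0001 0.0001 0.079 ] dist 79
```

Converted, 0.079 m is 0.0988, 0.076 m is 0.095, 0.0025 rad is 0.0013.

move_arm([
  [0,0,0.0005,0,0,0.025,0.05],
  [0,0,0.0013,0,0,0.0563,0.05],
  [0,0,0.0013,0,0,0.0813,0.05],
  [0,0,0.0013,0,0,0.095,0.05],
  [0,0,0.0013,0,0,0.0988,0.05],
  [0,0,0.0013,0,0,0.0988,0.04],
  [0,0,0.0013,0,0,0.0988,0.03],
  [0,0,0.0013,0,0,0.0988,0.024],
], grip_force=25)

```text
clock: 4.25
eef_pos: [547.3, 143.3, 52.0]
tcp_rot: [3.142, 0.001, -2.964]
contact_force: [-0.4, 0.7, -0.6]
opening: 0.278
grasp_force: 0.0
```

move_arm([
  [0,0,0,0,0,0,0.02],
  [0,0,0,0,0,0,0.018],
  [0,0,0,0,0,0,0.015],
  [0,0,0,0,0,0,0.01],
  [0,0,0,0,0,0,0.01],
], grip_force=25)

```text
clock: 4.88
eef_pos: [546.9, 143.2, 51.4]
tcp_rot: [-3.142, -0.0, -2.964]
contact_force: [0.3, 0.5, 0.7]
opening: 0.121
grasp_force: 0.0
```

```bash
python3 - <<'E'
from h import *
s=sensors.sense();print(s["opening"],s["grasp_force"],s["eef_pos"])
p,d=grab_frame("wrist");a=cv2.resize(p[100:384,120:400,::-1],None,fx=1.4,fy=1.4)
p,d=grab_frame("scene");b=cv2.resize(p[190:320,120:270,::-1],None,fx=2.6,fy=2.6)
h=max(a.shape[0],b.shape[0]);f=lambda x:cv2.copyMakeBorder(x,0,h-x.shape[0],0,0,0)
cv2.imwrite("pics/g1.png",np.hstack([f(a),f(b)]))
E
```

```text
0.12108835802050712 0.0 [546.90704239 143.15863506  51.44258317]
```

View pics/g1.png

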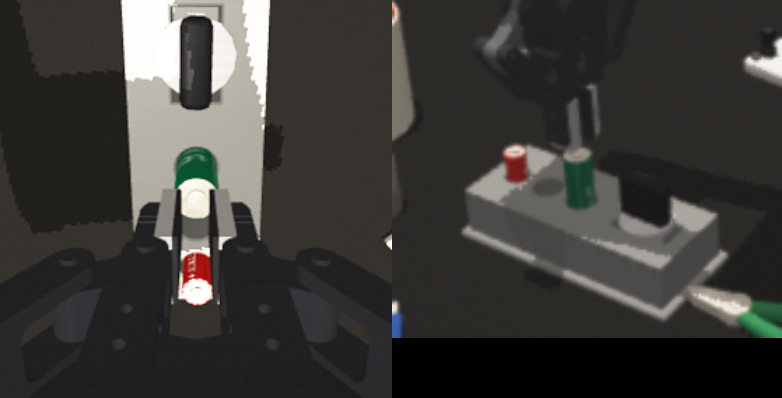

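The wrist crop (left) shows the pads at (175,215) and (215,215), not round the cell, whose top is at (195,200). In the scene crop the tips sit above or behind the cell. I measure the tips by depth.

```bash
python3 - <<'E'
from h import *
cp=camera_params("wrist");p,d=grab_frame("wrist");W=world("wrist",d,cp)
for rr in (225,232,238,243,250,256,262,270,276,285):
    print(rr,[tuple(np.round(W[rr,c]).astype(int)) for c in (236,240,245,250,260,270,275,280)])
n="scene";cp=camera_params(n);p,d=grab_frame(n);W=world(n,d,cp)
m=(W[...,0]>480)&(W[...,0]<620)&(abs(W[...,1]-143)<40)&(W[...,2]>73)&(W[...,2]<100)
q=W[m];print(len(q),q.min(0),q.max(0),np.median(q,0))
E
```

```text
225 [(np.int64(554), np.int64(128), np.int64(36)), (np.int64(553), np.int64(130), np.int64(36)), (np.int64(553), np.int64(133), np.int64(36)), (np.int64(540), np.int64(135), np.int64(66)), (np.int64(538), np.int64(141), np.int64(70)), (np.int64(539), np.int64(147), np.int64(64)), (np.int64(543), np.int64(151), np.int64(52)), (np.int64(548), np.int64(156), np.int64(36))]
232 [(np.int64(558), np.int64(128), np.int64(36)), (np.int64(558), np.int64(131), np.int64(36)), (np.int64(546), np.int64(133), np.int64(63)), (np.int64(542), np.int64(136), np.int64(70)), (np.int64(542), np.int64(141), np.int64(70)), (np.int64(541), np.int64(147), np.int64(70)), (np.int64(541), np.int64(150), np.int64(67)), (np.int64(553), np.int64(157), np.int64(36))]
238 [(np.int64(539), np.int64(129), np.int64(88)), (np.int64(539), np.int64(131), np.int64(88)), (np.int64(538), np.int64(133), np.int64(89)), (np.int64(546), np.int64(137), np.int64(69)), (np.int64(545), np.int64(142), np.int64(71)), (np.int64(537), np.int64(145), np.int64(87)), (np.int64(536), np.int64(148), np.int64(89)), (np.int64(536), np.int64(15
[... 2086 characters left out ...]
t64(35)), (np.int64(588), np.int64(150), np.int64(36)), (np.int64(553), np.int64(148), np.int64(95)), (np.int64(539), np.int64(147), np.int64(117)), (np.int64(535), np.int64(147), np.int64(124))]
285 [(np.int64(538), np.int64(132), np.int64(130)), (np.int64(539), np.int64(133), np.int64(128)), (np.int64(545), np.int64(136), np.int64(117)), (np.int64(597), np.int64(144), np.int64(35)), (np.int64(593), np.int64(151), np.int64(40)), (np.int64(557), np.int64(149), np.int64(96)), (np.int64(543), np.int64(148), np.int64(117)), (np.int64(535), np.int64(147), np.int64(130))]
192 [532.49276431 123.01433289  78.89930176] [552.7614439  163.04506381  99.88559866] [538.3993947  151.31800793  91.61476894]
```

By depth from both cameras, the closed tips are at z of about 86, while the pose says 51. So the real tips end roughly 34 mm behind the reported TCP, and the zero grip force agrees. I open, go lower in a checked step, and measure the tips again.

Converted, 0.024 m is 0.03, 0.02 m is 0.025.

move_arm([
  [0,0,0,0,0,0,0.04],
  [0,0,0,0,0,0,0.045],
  [0,0,0,0,0,0,0.045],
  [0,0,0,0,0,0.0088,0.045],
  [0,0,0,0,0,0.0175,0.045],
  [0,0,0,0,0,0.025,0.045],
  [0,0,0,0,0,0.03,0.045],
  [0,0,0,0,0,0.03,0.045],
])

```text
clock: 6.08
eef_pos: [546.7, 143.1, 27.1]
tcp_rot: [-3.142, -0.001, -2.964]
contact_force: [0.2, 0.6, 0.0]
opening: 0.523
grasp_force: 0.0
```

```bash
cat >> h.py <<'E'
def tips():
    """lowest z of each finger's near face, from the wrist depth, in the tool frame (mm behind TCP)"""
    cp=camera_params("wrist");s=sensors.sense();p,d=grab_frame("wrist");W=world("wrist",d,cp)
    from scipy.spatial.transform import Rotation as Ro
    L=(W-s["eef_pos"])@Ro.from_euler("xyz",s["tcp_rot"]).as_matrix()
    for sg in(-1,1):
        m=(L[...,0]>4)&(L[...,0]<16)&(L[...,1]*sg>2)&(L[...,1]*sg<50)&(L[...,2]>-80)&(L[...,2]<10)&(d>0)
        z=L[m][:,2];h,e=np.histogram(z,np.arange(-80,12,2));print(sg,m.sum(),list(zip(e.astype(int),h)))
E
python3 - <<'E'
from h import *
s=sensors.sense();print(s["eef_pos"],s["contact_force"]);tips()
E
```

```text
[546.67664034 143.08490146  27.05604934] [0.1611527  0.57438412 0.0404786 ]
-1 3301 [(np.int64(-80), np.int64(230)), (np.int64(-78), np.int64(242)), (np.int64(-76), np.int64(167)), (np.int64(-74), np.int64(94)), (np.int64(-72), np.int64(57)), (np.int64(-70), np.int64(104)), (np.int64(-68), np.int64(101)), (np.int64(-66), np.int64(56)), (np.int64(-64), np.int64(56)), (np.int64(-62), np.int64(75)), (np.int64(-60), np.int64(73)), (np.int64(-58), np.int64(73)), (np.int64(-56), np.int64(79)), (np.int64(-54), np.int64(65)), (np.int64(-52), np.int64(75)), (np.int64(-50), np.int64(57)), (np.int64(-48), np.int64(66)), (np.int64(-46), np.int64(61)), (np.int64(-44), np.int64(153)), (np.int64(-42), np.int64(76)), (np.int64(-40), np.int64(78)), (np.int64(-38), np.int64(52)), (np.int64(-36), np.int64(46)), (np.int64(-34), np.int64(24)), (np.int64(-32), np.int64(27)), (np.int64(-30), np.int64(17)), (np.int64(-28), np.int64(20)), (np.int64(-26), np.int64(20)), (np.int64(-24), np.int64(16)), (np.int64(-22), np.int64(13)), (np.int64(-20), np.int64(17)), (np.int64(-18), np.int64(15)), (np.int64(-16), n
[... 1053 characters left out ...]
4(57)), (np.int64(-36), np.int64(39)), (np.int64(-34), np.int64(20)), (np.int64(-32), np.int64(19)), (np.int64(-30), np.int64(19)), (np.int64(-28), np.int64(16)), (np.int64(-26), np.int64(15)), (np.int64(-24), np.int64(13)), (np.int64(-22), np.int64(11)), (np.int64(-20), np.int64(16)), (np.int64(-18), np.int64(11)), (np.int64(-16), np.int64(13)), (np.int64(-14), np.int64(13)), (np.int64(-12), np.int64(23)), (np.int64(-10), np.int64(765)), (np.int64(-8), np.int64(156)), (np.int64(-6), np.int64(6)), (np.int64(-4), np.int64(1)), (np.int64(-2), np.int64(0)), (np.int64(0), np.int64(0)), (np.int64(2), np.int64(0)), (np.int64(4), np.int64(0)), (np.int64(6), np.int64(0)), (np.int64(8), np.int64(0))]
```

Converted, 0.01 m is 0.0125, 0.005 m is 0.0063.

move_arm([
  [0,0,0,0,0,0.0063,0.04],
  [0,0,0,0,0,0.0125,0.035],
  [0,0,0,0,0,0.0125,0.03],
  [0,0,0,0,0,0.0125,0.025],
  [0,0,0,0,0,0.0125,0.02],
  [0,0,0,0,0,0.0125,0.015],
  [0,0,0,0,0,0.0125,0.01],
  [0,0,0,0,0,0.0125,0.008],
], grip_force=30)

```text
clock: 7.12
eef_pos: [547.1, 143.2, 17.7]
tcp_rot: [3.142, 0.0, -2.964]
contact_force: [-0.3, 0.4, 2.7]
opening: 0.202
grasp_force: 29.3
```

```bash
python3 - <<'E'
from h import *
s=sensors.sense();print(s["opening"],s["grasp_force"],s["contact_force"],s["eef_pos"])
cp=camera_params("wrist");p,d=grab_frame("wrist");W=world("wrist",d,cp)
for c in (236,238,272,275,278):
    print(c,[(r,round(float(W[r,c,0])),round(float(W[r,c,2]))) for r in range(222,250,2)])
E
```

```text
0.20215538928265434 29.26177829504013 [-0.28979634  0.43010488  2.70857796] [547.11613467 143.20729635  17.68429561]
236 [(222, 538, 36), (224, 539, 36), (226, 541, 36), (228, 542, 37), (230, 543, 36), (232, 544, 36), (234, 545, 36), (236, 539, 52), (238, 539, 55), (240, 539, 56), (242, 539, 60), (244, 539, 61), (246, 539, 63), (248, 539, 66)]
238 [(222, 538, 36), (224, 539, 36), (226, 541, 36), (228, 542, 35), (230, 543, 36), (232, 544, 36), (234, 545, 36), (236, 539, 51), (238, 539, 55), (240, 539, 56), (242, 539, 58), (244, 539, 60), (246, 539, 63), (248, 539, 66)]
272 [(222, 536, 34), (224, 536, 37), (226, 537, 36), (228, 540, 32), (230, 540, 36), (232, 540, 38), (234, 540, 41), (236, 539, 45), (238, 539, 47), (240, 540, 49), (242, 539, 52), (244, 539, 55), (246, 539, 57), (248, 539, 59)]
275 [(222, 535, 36), (224, 535, 37), (226, 536, 38), (228, 538, 36), (230, 543, 28), (232, 542, 31), (234, 542, 35), (236, 542, 39), (238, 542, 41), (240, 541, 45), (242, 541, 48), (244, 541, 51), (246, 541, 53), (248, 541, 55)]
278 [(222, 534, 36), (224, 536, 35), (226, 537, 36), (228, 538, 34), (230, 539, 35), (232, 540, 36), (234, 542, 34), (236, 536, 52), (238, 536, 54), (240, 536, 56), (242, 536, 59), (244, 536, 61), (246, 536, 62), (248, 537, 62)]
```

The cell is gripped: opening is about 17 mm, grip 29 N, and the tips are at z 51.5, which is 34 mm behind the TCP. Now I lift it.

Converted, -0.122 m is -0.1525, -0.118 m is -0.1475.

move_arm([
  [0,0,0,0,0,-0.0075,0.008],
  [0,0,0,0,0,-0.0188,0.008],
  [0,0,0,0,0,-0.0375,0.008],
  [0,0,0,0,0,-0.0625,0.008],
  [0,0,0,0,0,-0.0938,0.008],
  [0,0,0,0,0,-0.125,0.008],
  [0,0,0,0,0,-0.1475,0.008],
  [0,0,0,0,0,-0.1525,0.008],
])

```text
clock: 8.18
eef_pos: [547.7, 143.3, 141.1]
tcp_rot: [3.141, 0.002, -2.964]
contact_force: [-0.1, -0.4, -1.2]
opening: 0.201
grasp_force: 29.3
```

```bash
python3 - <<'E'
from h import *
s=sensors.sense();print(s["opening"],s["grasp_force"],s["contact_force"],s["eef_pos"])
go(571.2,-134.3,140,3.32)
E
```

```text
0.2009364500501308 29.253086149692535 [-0.12635689 -0.44669363 -1.16763254] [547.70828628 143.32735383 141.12276997]
turn [ 0.0002  0.0025 -0.0007] shift m [ 0.026  -0.2774  0.001 ] dist 279
```

Converted, -0.277 m is -0.3463, 0.026 m is 0.0325.

move_arm([
  [0,0,0,0.0038,-0.0375,0,0.008],
  [0,0,0,0.0088,-0.0938,0,0.008],
  [0,0,0,0.015,-0.1563,0,0.008],
  [0,0,0,0.0213,-0.2188,0,0.008],
  [0,0,0,0.0263,-0.275,0,0.008],
  [0,0,0,0.03,-0.3188,0,0.008],
  [0,0,0,0.0325,-0.3425,0,0.008],
  [0,0,0,0.0325,-0.3463,0,0.008],
])

```text
clock: 9.18
eef_pos: [570.0, -134.6, 139.0]
tcp_rot: [3.141, -0.001, -2.965]
contact_force: [-0.2, 0.5, -0.8]
opening: 0.205
grasp_force: 29.4
```

move_arm([
  [0,0,0,0,0,0,0.008],
  [0,0,0,0,0,0,0.008],
])

```text
clock: 9.43
eef_pos: [570.2, -132.9, 139.4]
tcp_rot: [3.141, -0.0, -2.963]
contact_force: [0.9, -0.5, -0.9]
opening: 0.202
grasp_force: 29.4
```

```bash
python3 - <<'E'
from h import *
go(571.2,-134.3,140,3.32)
cp=camera_params("wrist");p,d=grab_frame("wrist");W=world("wrist",d,cp);np.savez("w3.npz",p=p,d=d,K=cp["camera_matrix"],T=cp["world_from_camera"])
q=W[(abs(W[...,2]-97.6)<2.5)&(np.hypot(W[...,0]-571,W[...,1]+134)<40)];print("ring",len(q),q.min(0),q.max(0))
# fit circle r=30 by arc: algebraic on outer boundary
m=((abs(W[...,2]-97.6)<2.5)&(np.hypot(W[...,0]-571,W[...,1]+134)<34)).astype(np.uint8)
P=W[m>0][:,:2];an=np.round(np.degrees(np.arctan2(P[:,1]+134,P[:,0]-571))/6);E=np.array([P[an==a][np.hypot(*(P[an==a]-[571,-134]).T).argmax()] for a in np.unique(an)])
E=E[np.hypot(E[:,0]-571,E[:,1]+134)>26]
A=np.c_[2*E,np.ones(len(E))];c=np.linalg.lstsq(A,(E**2).sum(1),rcond=None)[0];print("circ",c[:2],np.sqrt(c[2]+c[:2]@c[:2]),len(E))
g=(p[...,1].astype(int)-p[...,0]>25)&(d<330);q=W[g];print("green",len(q))
for a in range(105,180,6):
    k=q[abs(q[:,2]-a)<3]
    if len(k)>4:print(a,k.min(0)[:2].round(1),k.max(0)[:2].round(1))
cv2.imwrite("pics/w3.png",cv2.resize(p[120:320,150:370,::-1],None,fx=2.7,fy=2.7))
E
```

```text
turn [ 0.0003 -0.0002  0.0004] shift m [-0.0007 -0.0015 -0.0006] dist 2
ring 3056 [ 541.63642451 -164.25634278   95.12952007] [ 597.55271082 -105.36787151   99.71998557]
circ [ 570.87506613 -134.74765305] 29.28520913088979 51
green 1526
129 [ 560.7 -142.9] [ 568.8 -128.6]
135 [ 560.5 -142.9] [ 570.7 -126.6]
141 [ 560.8 -143. ] [ 569.2 -126.8]
147 [ 560.7 -142.9] [ 568.7 -126.5]
153 [ 560.7 -143. ] [ 569.5 -126.7]
159 [ 560.4 -143.1] [ 570.8 -125.7]
165 [ 560.7 -143.1] [ 568.9 -126.8]
171 [ 560.7 -143. ] [ 568.4 -126.5]
177 [ 560.6 -143.4] [ 568.4 -126.6]
```

View pics/w3.png

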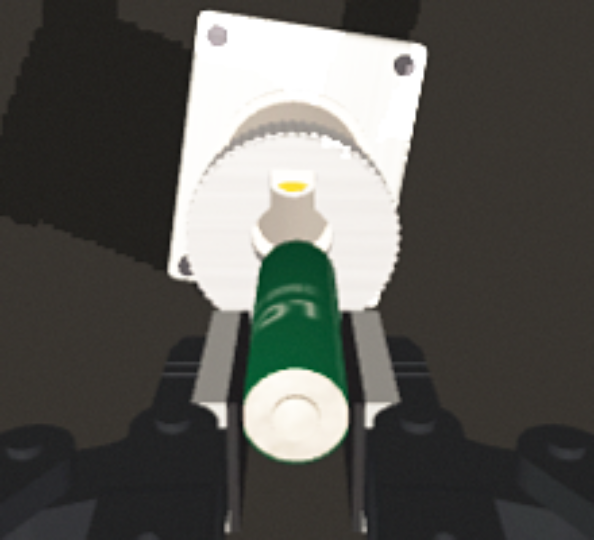

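The cell hangs upright in the pads over the ring, its top at (295,415) in the crop. The gold contact shows down the bore at (292,187). I let the arm settle and compare the cell axis with the ring centre in one frame.

```bash
cat >> h.py <<'E'
def circ(E):
    A=np.c_[2*E,np.ones(len(E))];c=np.linalg.lstsq(A,(E**2).sum(1),rcond=None)[0];return c[:2],np.sqrt(c[2]+c[:2]@c[:2])
def ringfit(W,z=97.6,c0=(571,-134.5)):
    c0=np.array(c0);m=(abs(W[...,2]-z)<2.5)&(np.hypot(W[...,0]-c0[0],W[...,1]-c0[1])<34)
    P=W[m][:,:2];an=np.round(np.degrees(np.arctan2(*(P-c0).T[::-1]))/6)
    E=np.array([P[an==a][np.hypot(*(P[an==a]-c0).T).argmax()] for a in np.unique(an)]);E=E[np.hypot(*(E-c0).T)>26]
    return circ(E)
E
python3 - <<'E'
from h import *
for i in range(3):
    s=sensors.sense();cp=camera_params("wrist");p,d=grab_frame("wrist");W=world("wrist",d,cp)
    g=(p[...,1].astype(int)-p[...,0]>25)&(d<330);q=W[g];q=q[(q[:,2]>120)&(q[:,2]<175)]
    print(s["eef_pos"].round(1),"ring",ringfit(W),"cell",circ(q[:,:2]))
go(571.2,-134.3,140,3.32)
E
```

```text
[ 570.3 -133.   139.5] ring (array([ 570.79672944, -134.87852758]), np.float64(29.189092180152596)) cell (array([ 570.11416688, -134.03312586]), np.float64(9.041310443942287))
[ 570.3 -133.1  139.5] ring (array([ 570.89819143, -134.85054505]), np.float64(29.245797338898445)) cell (array([ 570.17266483, -134.154154  ]), np.float64(9.056314758519994))
[ 570.3 -133.3  139.5] ring (array([ 570.97838173, -134.87249225]), np.float64(29.347474523524973)) cell (array([ 570.13867092, -134.32286666]), np.float64(9.009694415761432))
turn [0.     0.0001 0.0002] shift m [-0.0007 -0.001  -0.0004] dist 1
```

Converted, 0.025 m is 0.0313, 0.024 m is 0.03.

move_arm([
  [0,0,0,-0.0008,0,0.0075,0.008],
  [0,0,0,-0.0008,0,0.0163,0.008],
  [0,0,0,-0.0008,0,0.025,0.008],
  [0,0,0,-0.0008,0,0.03,0.008],
  [0,0,0,-0.0008,0,0.0313,0.008],
  [0,0,0,-0.0008,0,0.0313,0.008],
  [0,0,0,-0.0008,0,0.0313,0.008],
  [0,0,0,-0.0008,0,0.0313,0.008],
])

```text
clock: 10.62
eef_pos: [571.0, -134.0, 114.7]
tcp_rot: [-3.141, 0.0, -2.964]
contact_force: [-0.0, 0.6, -0.1]
opening: 0.203
grasp_force: 29.4
```

```bash
python3 - <<'E'
from h import *
for i in range(2):
    s=sensors.sense();cp=camera_params("wrist");p,d=grab_frame("wrist");W=world("wrist",d,cp)
    g=(p[...,1].astype(int)-p[...,0]>25)&(d<330);q=W[g];q=q[(q[:,2]>100)&(q[:,2]<150)]
    print(s["eef_pos"].round(1),"ring",ringfit(W),"cell",circ(q[:,:2]),len(q))
    for a in (104,112,120,130,140): k=q[abs(q[:,2]-a)<4];print(a,len(k),circ(k[:,:2]) if len(k)>20 else "")
E
```

```text
[ 571.  -134.   114.7] ring (array([ 571.33728356, -134.83999193]), np.float64(29.561072915991346)) cell (array([ 570.81294093, -135.05150157]), np.float64(9.014383586465685)) 843
104 29 (array([ 570.52571424, -135.04284427]), np.float64(8.700536496967032))
112 120 (array([ 570.79938792, -134.95277695]), np.float64(9.005071527848433))
120 124 (array([ 570.80951806, -134.99323734]), np.float64(9.028787799531543))
130 160 (array([ 570.80862889, -135.03509984]), np.float64(9.04150061098841))
140 175 (array([ 570.82288133, -135.10095732]), np.float64(9.015695169330504))
[ 571.  -134.   114.7] ring (array([ 571.4186019 , -134.80483846]), np.float64(29.58508312789387)) cell (array([ 570.78397603, -135.04939294]), np.float64(9.006854192038915)) 848
104 35 (array([ 571.01503471, -134.83506258]), np.float64(9.204994683879775))
112 116 (array([ 570.83251309, -134.92034707]), np.float64(9.074606695488335))
120 128 (array([ 570.7433551 , -134.95672049]), np.float64(8.98329723103897))
130 160 (array([ 570.76342338, -135.09682933]), np.float64(8.980334552244289))
140 174 (array([ 570.73962694, -135.11600581]), np.float64(8.9750886982229))
```

Converted, 0.02 m is 0.025, -0.0004 m is -0.0005.

move_arm([
  [0,0,0,-0.0005,0,0.0038,0.008],
  [0,0,0,-0.0005,0,0.0075,0.008],
  [0,0,0,-0.0005,0,0.0113,0.008],
  [0,0,0,-0.0005,0,0.015,0.008],
  [0,0,0,-0.0005,0,0.0188,0.008],
  [0,0,0,-0.0005,0,0.0225,0.008],
  [0,0,0,-0.0005,0,0.025,0.008],
  [0,0,0,-0.0005,0,0.025,0.008],
])

```text
clock: 11.72
eef_pos: [571.2, -133.9, 94.3]
tcp_rot: [3.141, -0.0, -2.964]
contact_force: [-0.3, -0.6, -0.3]
opening: 0.201
grasp_force: 29.4
```

Converted, 0.025 m is 0.0313, 0.024 m is 0.03.

move_arm([
  [0,0,0,0,0,0.0038,0.008],
  [0,0,0,0,0,0.0075,0.008],
  [0,0,0,0,0,0.0113,0.008],
  [0,0,0,0,0,0.015,0.008],
  [0,0,0,0,0,0.02,0.008],
  [0,0,0,0,0,0.025,0.008],
  [0,0,0,0,0,0.03,0.008],
  [0,0,0,0,0,0.0313,0.008],
])

```text
clock: 12.72
eef_pos: [571.2, -133.9, 69.5]
tcp_rot: [3.141, -0.0, -2.964]
contact_force: [-3.0, -0.1, 8.3]
opening: 0.199
grasp_force: 34.1
```

```bash
python3 - <<'E'
from h import *
s=sensors.sense();print(s["eef_pos"],s["contact_force"])
cp=camera_params("wrist");p,d=grab_frame("wrist");W=world("wrist",d,cp)
for c in (234,236,238,275,278):
    print(c,[(r,round(float(W[r,c,0])),round(float(W[r,c,2]))) for r in range(226,250,2)])
E
```

```text
[ 571.19331997 -133.88186083   69.50487494] [-2.97668225 -0.06249962  8.29353151]
234 [(226, 561, 98), (228, 562, 98), (230, 563, 98), (232, 564, 98), (234, 565, 98), (236, 564, 103), (238, 563, 107), (240, 563, 109), (242, 564, 111), (244, 563, 113), (246, 563, 115), (248, 563, 118)]
236 [(226, 561, 98), (228, 562, 97), (230, 563, 97), (232, 564, 97), (234, 565, 98), (236, 564, 103), (238, 563, 107), (240, 564, 108), (242, 563, 111), (244, 563, 113), (246, 564, 114), (248, 563, 118)]
238 [(226, 561, 98), (228, 562, 98), (230, 562, 98), (232, 564, 97), (234, 565, 98), (236, 563, 104), (238, 563, 107), (240, 564, 108), (242, 563, 110), (244, 563, 113), (246, 563, 115), (248, 563, 117)]
275 [(226, 557, 98), (228, 558, 97), (230, 560, 97), (232, 561, 97), (234, 562, 98), (236, 566, 90), (238, 565, 94), (240, 565, 98), (242, 565, 99), (244, 565, 103), (246, 564, 106), (248, 565, 107)]
278 [(226, 557, 98), (228, 558, 97), (230, 559, 98), (232, 560, 98), (234, 561, 98), (236, 559, 105), (238, 560, 106), (240, 560, 109), (242, 560, 111), (244, 560, 113), (246, 560, 114), (248, 561, 114)]
```

```bash
python3 - <<'E'
from h import *
s=sensors.sense();print(s["eef_pos"],s["contact_force"],s["wrist_torque"])
cp=camera_params("wrist");p,d=grab_frame("wrist");W=world("wrist",d,cp)
q=W[(np.hypot(W[...,0]-571,W[...,1]+134.5)<6)&(W[...,2]>100)&(W[...,2]<200)];print("top z",np.percentile(q[:,2],[5,50,90,98]),len(q))
g=(p[...,1].astype(int)-p[...,0]>25)&(d<330);q=W[g];q=q[(q[:,2]>95)&(q[:,2]<150)]
for a in (100,106,112,118): k=q[abs(q[:,2]-a)<4];print(a,len(k),circ(k[:,:2]) if len(k)>20 else "")
print(ringfit(W))
E
```

```text
[ 571.14138218 -133.87792888   69.59286089] [-0.87225325 -0.1444415   1.29858652] [0.07282701 0.16462103 0.03040745]
top z [120.82964424 122.26693377 123.73706422 124.393405  ] 509
100 190 (array([ 578.50315795, -133.52617568]), np.float64(16.00102355740486))
106 231 (array([ 571.00258106, -135.03104729]), np.float64(9.071305209582174))
112 263 (array([ 572.3932083 , -134.87444135]), np.float64(10.245457410344798))
118 357 (array([ 571.23501353, -135.1434638 ]), np.float64(9.165398006896254))
(array([ 570.99631207, -134.96155127]), np.float64(29.461771620030003))
```

move_arm([
  [0,0,0,0,0,0,0.014],
  [0,0,0,0,0,0,0.018],
  [0,0,0,0,0,0,0.022],
  [0,0,0,0,0,0,0.03],
  [0,0,0,0,0,0,0.04],
  [0,0,0,0,0,0,0.05],
  [0,0,0,0,0,0,0.05],
])

```text
clock: 13.7
eef_pos: [571.3, -133.9, 69.5]
tcp_rot: [-3.142, 0.0, -2.964]
contact_force: [0.3, 0.2, -0.5]
opening: 0.588
grasp_force: 0.0
```

```bash
python3 - <<'E'
from h import *
s=sensors.sense();print(s["eef_pos"],s["contact_force"],s["opening"])
cp=camera_params("wrist");p,d=grab_frame("wrist");W=world("wrist",d,cp)
q=W[(np.hypot(W[...,0]-571,W[...,1]+134.5)<8)&(W[...,2]>10)&(W[...,2]<200)];print("top z",np.percentile(q[:,2],[5,50,90,98]),len(q))
go(495.7,133.9,110,3.32)
E
```

```text
[ 571.30719939 -133.90644997   69.49500286] [ 0.32593874  0.15722953 -0.45981041] 0.5881143021154782
top z [72.88665737 80.91797796 82.49064141 83.26085196] 598
turn [-0.      0.     -0.0007] shift m [ 0.0271  0.2769 -0.0405] dist 281
```

The cell is seated, with its top at about z 83. Next is the plug.

Converted, 0.274 m is 0.3425, 0.255 m is 0.3188.

move_arm([
  [0,0,0,0,0,-0.0188,0.05],
  [0,0,0,0,0.025,-0.0438,0.05],
  [0,0,0,0.0063,0.075,-0.0688,0.05],
  [0,0,0,0.0138,0.1375,-0.075,0.05],
  [0,0,0,0.02,0.2,-0.075,0.05],
  [0,0,0,0.0263,0.2625,-0.0688,0.05],
  [0,0,0,0.0313,0.3188,-0.0625,0.05],
  [0,0,0,0.0338,0.3425,-0.0563,0.05],
])

```text
clock: 14.75
eef_pos: [495.6, 133.7, 115.7]
tcp_rot: [3.141, 0.002, -2.961]
contact_force: [0.2, -0.2, 0.3]
opening: 0.587
grasp_force: 0.0
```

Converted, 0.004 m is 0.005, 0.003 m is 0.0038.

move_arm([
  [0,0,0,0,0.0038,0.005,0.045],
  [0,0,0,0,0.0038,0.005,0.04],
  [0,0,0,0,0.0038,0.005,0.04],
  [0,0,0,0,0.0038,0.005,0.04],
])

```text
clock: 15.25
eef_pos: [496.1, 133.1, 110.6]
tcp_rot: [-3.141, 0.0, -2.965]
contact_force: [0.2, 0.1, 0.5]
opening: 0.47
grasp_force: 0.0
```

```bash
python3 - <<'E'
from h import *
cp=camera_params("wrist");p,d=grab_frame("wrist");W=world("wrist",d,cp)
q=W[(np.hypot(W[...,0]-495.5,W[...,1]-134)<22)&(W[...,2]>66)&(W[...,2]<76)];print(len(q),np.round(q.mean(0),1),cv2.minAreaRect(q[:,:2].astype(np.float32)))
go(495.6,133.9,10,3.32)
E
```

```text
688 [494.5 132.9  69.9] ((495.1402587890625, 133.13253784179688), (33.13615036010742, 11.949179649353027), 9.75515079498291)
turn [-0.0001  0.0001 -0.0018] shift m [0.0003 0.0007 0.1006] dist 101
```

Converted, 0.098 m is 0.1225, 0.0003 m is 0.0004.

move_arm([
  [0,0,0,0.0004,0.0006,0.0188,0.04],
  [0,0,0,0.0004,0.0006,0.0438,0.04],
  [0,0,0,0.0004,0.0006,0.0688,0.04],
  [0,0,0,0.0004,0.0006,0.0938,0.04],
  [0,0,0,0.0004,0.0006,0.1125,0.04],
  [0,0,0,0.0004,0.0006,0.1213,0.04],
  [0,0,0,0.0004,0.0006,0.1225,0.04],
  [0,0,0,0.0004,0.0006,0.1225,0.03],
])

```text
clock: 16.3
eef_pos: [495.8, 134.5, 12.9]
tcp_rot: [3.142, 0.001, -2.964]
contact_force: [0.1, 0.2, -0.0]
opening: 0.357
grasp_force: 0.0
```

move_arm([
  [0,0,0,0,0,0,0.022],
  [0,0,0,0,0,0,0.018],
  [0,0,0,0,0,0,0.014],
  [0,0,0,0,0,0,0.01],
  [0,0,0,0,0,0,0.004],
  [0,0,0,0,0,0,0.002],
  [0,0,0,0,0,0,0.002],
], grip_force=60)

```text
clock: 17.18
eef_pos: [495.5, 134.4, 12.8]
tcp_rot: [3.142, 0.0, -2.964]
contact_force: [-0.9, -0.1, 5.1]
opening: 0.129
grasp_force: 59.0
```

```bash
python3 - <<'E'
from h import *
s=sensors.sense();print(s["eef_pos"],s["tcp_rot"],s["contact_force"],s["opening"],s["grasp_force"])
cp=camera_params("wrist");p,d=grab_frame("wrist");W=world("wrist",d,cp);np.savez("w4.npz",p=p,d=d,K=cp["camera_matrix"],T=cp["world_from_camera"])
for c in (236,240,270,274): print(c,[(r,round(float(W[r,c,0])),round(float(W[r,c,2]))) for r in range(226,256,2)])
E
```

```text
[495.4924241  134.44736143  12.81086702] [ 3.14157164e+00  2.82312555e-04 -2.96390498e+00] [-0.91754952 -0.14546038  5.05298946] 0.1287253919047815 58.98122012615204
236 [(226, 486, 39), (228, 486, 41), (230, 487, 41), (232, 489, 40), (234, 489, 41), (236, 487, 48), (238, 488, 49), (240, 488, 51), (242, 487, 55), (244, 487, 57), (246, 488, 58), (248, 488, 60), (250, 487, 63), (252, 488, 64), (254, 487, 67)]
240 [(226, 485, 40), (228, 486, 41), (230, 487, 41), (232, 488, 41), (234, 489, 41), (236, 487, 47), (238, 487, 50), (240, 487, 51), (242, 487, 54), (244, 487, 57), (246, 487, 58), (248, 487, 60), (250, 487, 62), (252, 487, 65), (254, 487, 67)]
270 [(226, 479, 49), (228, 479, 51), (230, 479, 53), (232, 479, 57), (234, 479, 58), (236, 479, 60), (238, 479, 62), (240, 479, 65), (242, 479, 67), (244, 480, 67), (246, 479, 70), (248, 481, 69), (250, 481, 70), (252, 482, 70), (254, 483, 69)]
274 [(226, 482, 40), (228, 483, 40), (230, 484, 41), (232, 485, 40), (234, 486, 40), (236, 484, 47), (238, 485, 49), (240, 484, 53), (242, 485, 54), (244, 484, 56), (246, 484, 59), (248, 485, 60), (250, 484, 63), (252, 485, 64), (254, 484, 66)]
```

move_arm([
  [0,0,0,0,0,-0.0075,0.002],
  [0,0,0,0,0,-0.0188,0.002],
  [0,0,0,0,0,-0.0375,0.002],
  [0,0,0,0,0,-0.0625,0.002],
  [0,0,0,0,0,-0.0938,0.002],
  [0,0,0,0,0,-0.125,0.002],
  [0,0,0,0,0,-0.1438,0.002],
  [0,0,0,0,0,-0.15,0.002],
])

```text
clock: 18.23
eef_pos: [495.8, 134.5, 133.6]
tcp_rot: [3.141, 0.002, -2.964]
contact_force: [0.0, -0.3, -1.2]
opening: 0.131
grasp_force: 58.4
```

```bash
python3 - <<'E'
from h import *
s=sensors.sense();print(s["contact_force"],s["opening"],s["grasp_force"])
go(571.3,-134.0,130,3.307)
E
```

```text
[ 0.00651453 -0.28956103 -1.1647335 ] 0.13116498581975922 58.430625200271606
turn [0.0002 0.0017 0.0123] shift m [-0.0268 -0.2776  0.0037] dist 279
```

Converted, -0.2776 m is -0.347, -0.0268 m is -0.0335, 0.012 rad is 0.006.

move_arm([
  [0,0,0.001,-0.0038,-0.0375,0,0.002],
  [0,0,0.002,-0.0088,-0.0938,0,0.002],
  [0,0,0.003,-0.015,-0.1563,0,0.002],
  [0,0,0.005,-0.0213,-0.2188,0,0.002],
  [0,0,0.006,-0.0263,-0.275,0,0.002],
  [0,0,0.006,-0.0306,-0.3188,0.0025,0.002],
  [0,0,0.006,-0.0331,-0.3425,0.0038,0.002],
  [0,0,0.006,-0.0335,-0.347,0.0038,0.002],
])

```text
clock: 19.23
eef_pos: [570.5, -134.5, 128.8]
tcp_rot: [3.141, -0.001, -2.977]
contact_force: [-0.3, -0.0, -1.1]
opening: 0.13
grasp_force: 58.5
```

move_arm([
  [0,0,0,0,0,0,0.002],
  [0,0,0,0,0,0,0.002],
  [0,0,0,0,0,0,0.002],
  [0,0,0,0,0,0,0.002],
  [0,0,0,0,0,0,0.002],
  [0,0,0,0,0,0,0.002],
])

```text
clock: 19.98
eef_pos: [570.8, -134.1, 129.5]
tcp_rot: [-3.142, 0.0, -2.976]
contact_force: [-0.5, 0.7, -1.0]
opening: 0.129
grasp_force: 58.5
```

```bash
python3 - <<'E'
from h import *
cp=camera_params("wrist");p,d=grab_frame("wrist");W=world("wrist",d,cp);np.savez("w5.npz",p=p,d=d,K=cp["camera_matrix"],T=cp["world_from_camera"])
print("ring",ringfit(W))
go(571.3,-134.0,130,3.307)
q=W[(np.hypot(W[...,0]-571,W[...,1]+134.5)<24)&(W[...,2]>183)&(W[...,2]<194)];print("wingtop",len(q),q.mean(0),cv2.minAreaRect(q[:,:2].astype(np.float32)))
cv2.imwrite("pics/w5.png",cv2.resize(p[120:320,150:370,::-1],None,fx=2.7,fy=2.7))
E
```

```text
ring (array([ 571.31911837, -134.82571107]), np.float64(29.548458156816288))
turn [-0.      0.      0.0003] shift m [-0.0005  0.     -0.0005] dist 1
wingtop 2533 [ 567.38569111 -135.80488944  187.18624466] ((568.26220703125, -133.05770874023438), (31.550016403198242, 31.337636947631836), 44.438194274902344)
```

View pics/w5.png

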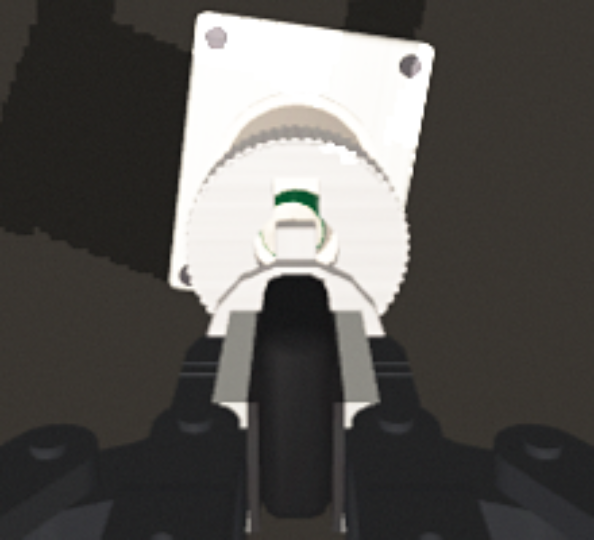

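The plug is held upright. Its head end at (297,235) lines up with the slot at (297,205), and the green cell shows below. I lower it.

Converted, 0.03 m is 0.0375, 0.029 m is 0.0363.

move_arm([
  [0,0,0,-0.0005,0,0.005,0.002],
  [0,0,0,-0.0005,0,0.0125,0.002],
  [0,0,0,-0.0005,0,0.02,0.002],
  [0,0,0,-0.0005,0,0.0275,0.002],
  [0,0,0,-0.0005,0,0.0325,0.002],
  [0,0,0,-0.0005,0,0.0363,0.002],
  [0,0,0,-0.0005,0,0.0375,0.002],
  [0,0,0,-0.0005,0,0.0375,0.002],
])

```text
clock: 21.02
eef_pos: [571.3, -134.0, 99.5]
tcp_rot: [-3.142, 0.0, -2.976]
contact_force: [0.1, -0.0, -0.6]
opening: 0.13
grasp_force: 58.5
```

```bash
python3 - <<'E'
from h import *
s=sensors.sense();print(s["contact_force"],s["wrist_torque"],s["opening"],s["grasp_force"])
go(571.3,-133.9,95,3.307)
E
```

```text
[ 0.10517401 -0.00500532 -0.63178131] [ 1.27427959e-02 -3.08103091e-02 -7.52512538e-05] 0.1300565784480386 58.53398859500885
turn [-0.      0.0001  0.0003] shift m [-0.      0.0001  0.0045] dist 5
```

Now I feel for the slot, in small steps down to TCP of about 94.

Converted, 0.0045 m is 0.0056, 0.004 m is 0.005.

move_arm([
  [0,0,0,0,0,0.0013,0.002],
  [0,0,0,0,0,0.0025,0.002],
  [0,0,0,0,0,0.0038,0.002],
  [0,0,0,0,0,0.005,0.002],
  [0,0,0,0,0,0.0056,0.002],
  [0,0,0,0,0,0.0056,0.002],
])

```text
clock: 21.78
eef_pos: [571.2, -134.0, 94.9]
tcp_rot: [3.142, -0.0, -2.976]
contact_force: [-0.5, -0.4, -0.7]
opening: 0.128
grasp_force: 58.5
```

Converted, 0.007 m is 0.0088, 0.006 m is 0.0075.

move_arm([
  [0,0,0,0,0,0.0013,0.002],
  [0,0,0,0,0,0.0025,0.002],
  [0,0,0,0,0,0.0038,0.002],
  [0,0,0,0,0,0.005,0.002],
  [0,0,0,0,0,0.0063,0.002],
  [0,0,0,0,0,0.0075,0.002],
  [0,0,0,0,0,0.0088,0.002],
  [0,0,0,0,0,0.0088,0.002],
])

```text
clock: 22.78
eef_pos: [571.5, -134.1, 88.2]
tcp_rot: [-3.141, 0.0, -2.976]
contact_force: [-0.6, -0.4, 3.1]
opening: 0.129
grasp_force: 58.8
```

Contact came at TCP 88.2 with about 4 N, just where the cell top should be, so the head is through the slot's mouth. Now I press to plug z of about 74.

Converted, 0.0085 m is 0.0106, 0.008 m is 0.01.

move_arm([
  [0,0,0,0,0,0.0015,0.002],
  [0,0,0,0,0,0.003,0.002],
  [0,0,0,0,0,0.0045,0.002],
  [0,0,0,0,0,0.006,0.002],
  [0,0,0,0,0,0.0075,0.002],
  [0,0,0,0,0,0.0088,0.002],
  [0,0,0,0,0,0.01,0.002],
  [0,0,0,0,0,0.0106,0.002],
])

```text
clock: 23.78
eef_pos: [572.0, -134.2, 80.3]
tcp_rot: [-3.141, 0.002, -2.976]
contact_force: [-1.0, -0.0, 10.3]
opening: 0.129
grasp_force: 60.0
```

```bash
python3 - <<'E'
from h import *
s=sensors.sense();print(s["contact_force"],s["wrist_torque"],s["opening"],s["grasp_force"],s["qpos"])
cp=camera_params("wrist");p,d=grab_frame("wrist");W=world("wrist",d,cp)
q=W[(np.hypot(W[...,0]-571,W[...,1]+134.5)<14)&(W[...,2]>125)&(W[...,2]<145)];h,e=np.histogram(q[:,2],40);print("wing top z",np.percentile(q[:,2],[50,80,95]),e[h.argmax()])
go(571.3,-133.9,79.5,3.307)
E
```

```text
[-1.0370524  -0.02214177 10.2900405 ] [0.07381901 0.22300162 0.05191203] 0.12882496815669867 60.00431478023529 [-2.32992243e-01  4.36379335e-01  1.81649011e+00 -3.48127583e-05
  8.87047795e-01 -1.96952215e+00]
wing top z [137.8599554  138.75566944 143.12568506] 137.49911467218692
turn [-0.0007  0.0015  0.0003] shift m [0.0007 0.0005 0.0008] dist 1
```

Converted, 0.0007 m is 0.0009, 0.0005 m is 0.0006, 0.72 rad is 0.36.

move_arm([
  [0,0,0.03,0.0005,0.0003,0.0006,0.002],
  [0,0,0.08,0.0005,0.0003,0.0009,0.002],
  [0,0,0.13,0.0005,0.0003,0.0009,0.002],
  [0,0,0.18,0.0005,0.0003,0.0009,0.002],
  [0,0,0.23,0.0005,0.0003,0.0009,0.002],
  [0,0,0.28,0.0005,0.0003,0.0009,0.002],
  [0,0,0.33,0.0005,0.0003,0.0009,0.002],
  [0,0,0.36,0.0005,0.0003,0.0009,0.002],
])

```text
clock: 24.82
eef_pos: [572.2, -134.3, 80.0]
tcp_rot: [3.141, 0.003, 2.585]
contact_force: [-0.1, -0.6, 12.1]
opening: 0.13
grasp_force: 60.2
```

```bash
python3 - <<'E'
from h import *
s=sensors.sense();print(s["contact_force"],s["wrist_torque"],s["opening"],s["grasp_force"])
cp=camera_params("wrist");p,d=grab_frame("wrist");W=world("wrist",d,cp)
q=W[(np.hypot(W[...,0]-571,W[...,1]+134.5)<14)&(W[...,2]>125)&(W[...,2]<145)];h,e=np.histogram(q[:,2],40);print("wing top z",np.percentile(q[:,2],[50,80,95]),e[h.argmax()])
go(571.3,-133.9,79.5,1.736)
E
```

```text
[-0.12877035 -0.62452576 12.12819408] [-0.06809182  0.00625204  0.06203986] 0.1297103414583331 60.23934602737427
wing top z [137.48580108 138.46875668 144.06433073] 137.5029288592818
turn [0.002  0.0023 0.8463] shift m [ 0.001  -0.0002  0.0005] dist 1
```

Converted, 0.0006 m is 0.0008, 0.0004 m is 0.0005, 0.74 rad is 0.37.

move_arm([
  [0,0,0.04,0.0005,0,0.0005,0.002],
  [0,0,0.09,0.0008,0,0.0005,0.002],
  [0,0,0.145,0.0008,0,0.0005,0.002],
  [0,0,0.2,0.0008,0,0.0005,0.002],
  [0,0,0.255,0.0008,0,0.0005,0.002],
  [0,0,0.31,0.0008,0,0.0005,0.002],
  [0,0,0.35,0.0008,0,0.0005,0.002],
  [0,0,0.37,0.0008,0,0.0005,0.002],
])

```text
clock: 25.88
eef_pos: [571.8, -134.0, 79.7]
tcp_rot: [3.139, 0.002, 1.846]
contact_force: [-0.3, 0.0, 11.5]
opening: 0.131
grasp_force: 60.3
```

```bash
python3 - <<'E'
from h import *
s=sensors.sense();print(s["contact_force"],s["wrist_torque"],s["opening"],s["grasp_force"])
go(571.3,-133.9,79.5,1.736)
E
```

```text
[-0.34700526  0.02028342 11.53004224] [-0.00390179 -0.04657687  0.03398556] 0.13109798802232348 60.331807136535645
turn [0.0028 0.0015 0.1095] shift m [ 0.0002 -0.0005  0.0002] dist 1
```

Converted, 0.11 rad is 0.055.

move_arm([
  [0,0,0.015,0,0,0,0.002],
  [0,0,0.03,0,0,0,0.002],
  [0,0,0.04,0,0,0,0.002],
  [0,0,0.05,0,0,0,0.002],
  [0,0,0.055,0,0,0,0.002],
  [0,0,0.055,0,0,0,0.002],
])

```text
clock: 26.62
eef_pos: [571.8, -134.0, 79.7]
tcp_rot: [3.139, 0.001, 1.737]
contact_force: [-0.6, -0.9, 11.2]
opening: 0.127
grasp_force: 60.3
```

```bash
python3 - <<'E'
from h import *
s=sensors.sense();print(s["contact_force"],s["wrist_torque"],s["opening"],s["grasp_force"])
go(571.3,-133.9,79.5,1.736)
E
```

```text
[-0.60226639 -0.88684068 11.16373446] [0.0041499  0.00295628 0.02069378] 0.127279683265104 60.331406593322754
turn [0.0029 0.0013 0.0012] shift m [ 0.0002 -0.0005  0.0002] dist 1
```

Converted, 0.02 rad is 0.01.

move_arm([
  [0,0,0.005,0,0,0,0.002],
  [0,0,0.01,0,0,0,0.002],
  [0,0,0.015,0,0,0,0.002],
  [0,0,0.015,0,0,0,0.002],
])

```text
clock: 27.12
eef_pos: [571.7, -134.0, 79.6]
tcp_rot: [3.139, 0.001, 1.707]
contact_force: [-1.3, 0.5, 12.1]
opening: 0.13
grasp_force: 60.3
```

```bash
python3 - <<'E'
from h import *
s=sensors.sense();print(s["contact_force"],s["wrist_torque"],s["tcp_rot"],s["grasp_force"])
E
```

```text
[-1.3133025   0.48192886 12.11165969] [0.00750574 0.0810037  0.02619874] [3.13895628e+00 1.12602737e-03 1.70726611e+00] 60.29798626899719
```

Converted, 0.03 rad is 0.015.

move_arm([
  [0,0,0.005,0,0,0,0.002],
  [0,0,0.01,0,0,0,0.002],
  [0,0,0.015,0,0,0,0.002],
  [0,0,0.015,0,0,0,0.002],
])

```text
clock: 27.62
eef_pos: [571.2, -133.9, 79.6]
tcp_rot: [3.14, 0.001, 1.677]
contact_force: [-1.7, 0.1, 12.4]
opening: 0.129
grasp_force: 60.5
```

```bash
python3 - <<'E'
from h import *
s=sensors.sense();print(s["contact_force"],s["wrist_torque"],s["tcp_rot"],s["grasp_force"])
p,d=grab_frame("wrist");a=cv2.resize(p[120:320,150:370,::-1],None,fx=1.8,fy=1.8)
p,d=grab_frame("scene");b=cv2.resize(p[150:240,240:335,::-1],None,fx=4,fy=4)
cv2.imwrite("pics/t1.png",np.hstack([a,b]))
E
```

```text
[-1.73664094  0.12260069 12.36921007] [0.00300824 0.35199338 0.08422754] [3.13974488e+00 8.84174215e-04 1.67740664e+00] 60.46188533306122
```

View pics/t1.png

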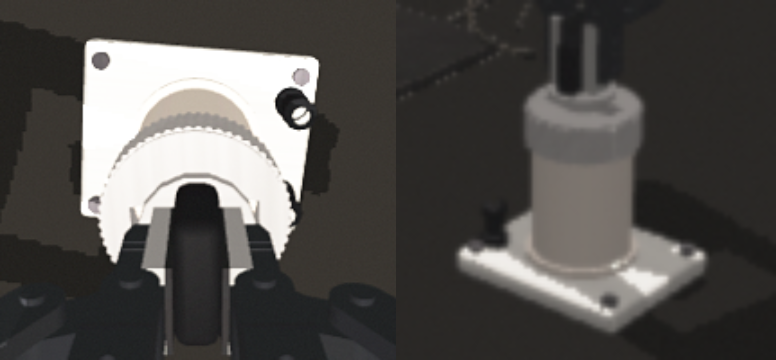

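The wing has turned a quarter with the fingers, seen at (195,260) in the left crop. Moment and side force have begun to rise, so the stop is near. One more small creep.

Converted, 0.025 rad is 0.0125.

move_arm([
  [0,0,0.005,0,0,0,0.002],
  [0,0,0.01,0,0,0,0.002],
  [0,0,0.0125,0,0,0,0.002],
])

```text
clock: 28.1
eef_pos: [570.8, -133.8, 79.6]
tcp_rot: [3.14, 0.001, 1.652]
contact_force: [-2.9, 0.5, 14.4]
opening: 0.127
grasp_force: 60.6
```

```bash
python3 - <<'E'
from h import *
s=sensors.sense();print(s["contact_force"],s["wrist_torque"],s["tcp_rot"],s["eef_pos"])
E
```

```text
[-2.91433705  0.52278135 14.39690051] [0.06872435 0.56014424 0.12039857] [3.14040393e+00 6.24415741e-04 1.65231030e+00] [ 570.83892345 -133.84268973   79.5635707 ]
```

The stop is reached: the side force and moment rise and the axis is pushed over. I ease back about 2 degrees and let the spring lift the head into the notches.

Converted, -0.0047 m is -0.0059, -0.0042 m is -0.0053, -0.035 rad is -0.0175.

move_arm([
  [0,0,-0.01,0,0,0,0.002],
  [0,0,-0.0175,0,0,-0.0006,0.002],
  [0,0,-0.0175,0,0,-0.0019,0.002],
  [0,0,-0.0175,0,0,-0.0031,0.002],
  [0,0,-0.0175,0,0,-0.0044,0.002],
  [0,0,-0.0175,0,0,-0.0053,0.002],
  [0,0,-0.0175,0,0,-0.0059,0.002],
  [0,0,-0.0175,0,0,-0.0059,0.002],
])

```text
clock: 29.1
eef_pos: [571.2, -133.9, 83.8]
tcp_rot: [3.14, 0.001, 1.687]
contact_force: [-0.4, 0.2, 7.5]
opening: 0.132
grasp_force: 59.6
```

```bash
python3 - <<'E'
from h import *
s=sensors.sense();print(s["contact_force"],s["wrist_torque"],s["tcp_rot"],s["eef_pos"])
E
```

```text
[-0.35240245  0.16911301  7.49959113] [-0.08417239 -0.01751728 -0.04159716] [3.13969959e+00 7.81020521e-04 1.68733638e+00] [ 571.2397559  -133.85547952   83.8193225 ]
```

The plug is at z of about 78 with the spring load steady, so the head is already 2 mm up in the notches. I give the last millimetre.

Converted, -0.0014 m is -0.0018, -0.001 m is -0.0013.

move_arm([
  [0,0,0,0,0,-0.0006,0.002],
  [0,0,0,0,0,-0.0013,0.002],
  [0,0,0,0,0,-0.0018,0.002],
  [0,0,0,0,0,-0.0018,0.002],
])

```text
clock: 29.6
eef_pos: [571.0, -133.8, 84.8]
tcp_rot: [3.14, 0.001, 1.687]
contact_force: [0.6, 0.1, 5.8]
opening: 0.13
grasp_force: 59.1
```

```bash
python3 - <<'E'
from h import *
s=sensors.sense();print(s["contact_force"],s["wrist_torque"],s["tcp_rot"],s["eef_pos"])
E
```

```text
[0.62309201 0.14763429 5.78967472] [-0.12288767 -0.25206192 -0.04004581] [3.14026869e+00 5.49872032e-04 1.68728930e+00] [ 570.97642403 -133.79260858   84.82566395]
```

Converted, -0.0006 m is -0.0008, -0.0003 m is -0.0004.

move_arm([
  [0,0,0,0,0,-0.0004,0.002],
  [0,0,0,0,0,-0.0008,0.002],
  [0,0,0,0,0,-0.0008,0.002],
], grip_force=30)

```text
clock: 29.98
eef_pos: [570.8, -133.7, 84.9]
tcp_rot: [3.141, 0.0, 1.687]
contact_force: [5.0, -2.0, -1.9]
opening: 0.133
grasp_force: 58.2
```

The roof of the notches now carries the load. I release gently.

Converted, -0.05 m is -0.0625, -0.03 m is -0.0375.

move_arm([
  [0,0,0,0,0,0,0.012],
  [0,0,0,0,0,0,0.016],
  [0,0,0,0,0,0,0.022],
  [0,0,0,0,0,0,0.03],
  [0,0,0,0,0,0,0.04],
  [0,0,0,0,0,-0.0125,0.045],
  [0,0,0,0,0,-0.0375,0.045],
  [0,0,0,0,0,-0.0625,0.045],
])

```text
clock: 30.98
eef_pos: [570.3, -133.6, 136.2]
tcp_rot: [3.141, 0.0, 1.687]
contact_force: [-1.0, 0.8, -0.4]
opening: 0.525
grasp_force: 0.0
```

Converted, -0.06 m is -0.075, -0.04 m is -0.05.

move_arm([
  [0,0,0,0,0,-0.025,0.06],
  [0,0,0,0,0,-0.05,0.06],
  [0,0,0,0,0,-0.075,0.06],
  [0,0,0,0,0,-0.075,0.06],
  [0,0,0,0,0,-0.075,0.06],
  [0,0,0,0,0,-0.075,0.06],
])

```text
clock: 31.72
eef_pos: [569.7, -133.5, 194.1]
tcp_rot: [-3.14, -0.001, 1.687]
contact_force: [-0.1, -0.3, -1.2]
opening: 0.7
grasp_force: 0.0
```

```bash
python3 - <<'E'
from h import *
s=sensors.sense();print(s["eef_pos"],s["contact_force"])
cp=camera_params("wrist");p,d=grab_frame("wrist");W=world("wrist",d,cp)
r=np.hypot(W[...,0]-571.2,W[...,1]+134.5)
q=W[(r<22)&(W[...,2]>136)&(W[...,2]<150)];print("wing",len(q),np.median(q,0),cv2.minAreaRect(q[:,:2].astype(np.float32)))
q=W[(r<17)&(W[...,2]>104)&(W[...,2]<120)];h,e=np.histogram(q[:,2],32,(104,120));print("collar top",e[h.argmax()],np.median(q[:,2]))
q=W[(r>20)&(r<29)&(W[...,2]>92)&(W[...,2]<104)];print("ring",np.median(q[:,2]))
a=cv2.resize(p[100:330,120:390,::-1],None,fx=1.5,fy=1.5)
p,d=grab_frame("scene");b=cv2.resize(p[140:310,130:335,::-1],None,fx=1.9,fy=1.9)
h=max(a.shape[0],b.shape[0]);f=lambda x:cv2.copyMakeBorder(x,0,h-x.shape[0],0,0,0)
cv2.imwrite("pics/e1.png",np.hstack([f(a),f(b)]))
E
```

```text
[ 569.66380492 -133.46354971  194.14859986] [-0.07305287 -0.26384529 -1.19931937]
wing 635 [ 571.67457157 -131.96913557  142.0029454 ] ((571.6716918945312, -132.86663818359375), (11.82627010345459, 33.042728424072266), 7.095794677734375)
collar top 112.5 112.57312467031664
ring 97.46635068254898
```

View pics/e1.png

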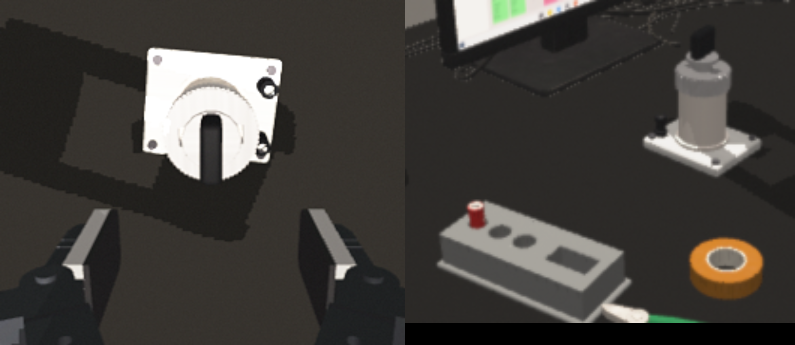

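The plug is locked upright. Its collar top at about 113 and wing top at about 143 match z = 79, the wing is a quarter turn from the slot, and the AA is still in its pocket at (477,213). I hand in.

```bash
python3 -c "
from rig import order;print(order.sign_off())"
```

```text
the job is handed in; nothing more can be done
None
```

The cell is in the sleeve and the T-plug is turned to its stop and locked in its notches at about z = 79 with the cell clamped, the AA was not touched, and I handed the job in at about 32 s.

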